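# Tighten the castle nut and line its slot up for the cotter pin

## Robot

A 6-joint arm with a two-finger parallel gripper is mounted at the origin on a cart in front of the work surface, level with it; the furniture and walls round the work are solid. World frame = base frame: x ahead of the robot, y to its left, z up, the work surface at z = 0. Lengths are in m, angles in rad, forces in N, time in s.
With the tool pointing down it reaches from about 0.35 to 0.775 m from the base axis. Payload 5.5 kg.
Tool frame: the origin (TCP) lies at the very end of the fingers, on their centre line; the grasp point (between the pads) lies 19 mm behind it; z points along the fingers, y is the line along which they close (so a half turn about z gives the same grasp; the last joint's range is limited). The gripper opens to 85 mm and grips with 20 to 120 N. Pads are 22 mm wide; open, the fingers measure 114 mm over their backs; the gripper's body (76 mm by 85 mm) begins 54 mm behind the grasp point. The pads swing forward as they close: fully open they stand 13 mm farther back than shut.
Start: joints at [1.116, 0.313, 0.046, 1.304, 0, 1.431], TCP at [0.178, 0.547, 0.231] pointing down, gripper open.
Joint ranges: [-2.76, 2.76], [-0.86, 1.69], [-1.03, 1.26], [-2.2, 2.34], [-1.47, 1.5], [-3.14, 3.14]. Speed limits (rad/s): [2.57, 2.57, 3.14, 3.14, 3.14, 3.14].

## Interface

Orientations are given as a unit quaternion [w, x, y, z].
In Python, from workcell import env, cams, ticket, spotter gives the robot as it stands.
- The arm moves only by the tool jog_arm, never from a script. Its argument "increments" is a list that holds one entry, the list of rows, each a list of 7 numbers: the shift along the tool's x, y, z in units of 0.25 m (1.0 is 0.25 m), then the turn, a rotation vector about the tool's x, y, z in units of 180 degrees (1.0 is 180 degrees), then the closure in counts, from 0 (fully open) to 255 (shut). A call has 1 to 20 rows; each row shifts and turns the commanded pose from where the row before left it, along the tool's axes as they then stand; what a row does not reach is not made up. A row lasts 1/10 s, in which the tool goes at most 50 mm and 8.59 degrees, less where a joint would pass 70% of its speed; a pose out of reach is approached as far as the arm can. A call with a number of a shift or a turn outside -1 to 1 is refused whole. A call with a gripper value outside its range is refused whole. The fingers move at their own pace and stop on an object; "force" is the grip in N (left out, the last holds). Time passes only in rows, so rows that do not move let the fingers close. It gives the time, the measured TCP pose, the force, the opening and the grip force at its end, in the units of the state.
- env.get_state(): the state, without advancing time (a new reading comes with each control period).
- cams.read_camera(name): name is "scene" or "top" or "wrist"; returns a dict with "pixels" (420x560x3 uint8, red, green, blue), "fx", "fy", "cx", "cy" (pixels), "xyz" and "attitude" of the camera in the world; the wrist camera has in their place "mount" (4x4, takes a point from camera to tool coordinates, whose origin is the TCP and whose axes are the flange's). Camera axes: x right, y down, z forward; pixel columns grow to the right and rows downward; lengths in m; the calibration is good to about 2 mm. A picture is of the moment at which its call begins: read the wrist's pose just before it. There is no depth.
- ticket.hand_in(): hands the job in; it is judged then, once.
Trained networks look in the newest picture that a camera, given by its name, has taken for a name from the list of things; names that differ only in an ending like _2 or _b are one class to them, and where a whole thing is asked for, a point or a joint stands for the part that bears it (a point fixed in the world has none). Each returns a list of dicts, best first, with "conf" (0 to 1); they miss things now and then, are a little off and sometimes report something else, mostly with a low value. They report only what shows in the picture. A call takes as long as a camera call.
- spotter.find_in(target, camera): "uv" ([column, row] in pixels, amid what is visible of it).
- spotter.cut_out(target, camera): "region" (420x560 bool, what is visible of it) and "uv" ([column, row] in pixels, amid what is visible of it).
- spotter.landmark_of(target, camera): "uv" ([column, row] in pixels: a listed point, or the origin of a listed thing).
The state is a dict: "clock": time; "joint_pos": joint angles; "qvel": joint speeds; "tau": joint torques, N m; "tcp_pos": TCP position; "orientation": TCP orientation; "wrist_force": force on the tool from outside, world axes, zero at the start; "ft_torque": the same for the moment, N m; "finger_gap": finger opening in m; "grip_force": force on a finger pad.
Only numpy, scipy, OpenCV 4.12 (cv2) and the standard library are available. Lean on these libraries where they do the work, as an engineer would, in place of code of your own. Each camera call takes 0.05 s, during which the arm holds its last target. There are 200 camera calls.

## Task

One of the two clamping cells has its cotter pin fitted already: leave that one alone. On the cell without a pin, tighten the castle nut clockwise (seen from above) and stop where the next slots (less than one slot spacing on) come into line with the cotter hole, whose direction is shown by the white line across the end of the stud; do not turn it well past the hole. Let go of the nut when it is lined up.

Things in the scene. Friction and masses are not known exactly. Their poses are not given: they have to be found in the camera images.
- castle_nut (a joint): Angle (rad) of the nut on the cell without a pin; grows as it turns clockwise seen from above (tightening). Starts loose, 0.25 to 0.65. At 1.047 it is tight and a pair of slots lies in line with the cotter hole: the first line-up met clockwise. Stiff (0.25 N m at first, 0.35 at 1.047, spring washer), stays where left, stops at 1.6. It neither rises nor sinks.
- nut_center (a point): Centre of that nut's hexagon, on its axis, 75 mm above the table; turns with the nut. Plain steel, 50 mm across flats, 58 across corners, 62 to 88 mm above the table. On it a round castle, 46 mm wide, top at 100 mm, with six 11 mm slots, one over the middle of each flat. x axis: level, square to a flat and along a slot (as are 60 and 120 degrees from it); z up.
- open_cell: Clamping cell without a pin, fixed to the table: round aluminium flange 104 mm wide, 18 high (screws to 22), neck 42 mm wide up to 58, washers 47 wide up to 62, then the nut; a dark stud 26 mm wide passes through it and ends at 106 mm. Origin: centre of the underside. x axis: along the cotter hole and the white line (22 x 2.6 mm) on the stud's end; z up.
- pinned_cell: The same cell with its nut lined up and a 4 mm steel cotter pin through slots and stud, 95 mm above the table, an eye at one side and two bent legs at the other, 40 mm from the axis at most. Fixed; not to be touched. Origin: centre of the underside; x axis along the pin.

How it is judged:
By the outcome, as a careful person would: the job done as asked, in the order asked, and still so for the second after the job is handed in, with the robot touching nothing.
It also fails if it takes over 38 s, if anything falls off the work surface, if the arm or the gripper's body presses on something with over 40 N, if the wrist force passes 120 N, or if a joint passes its speed limit or range.

## Working session

There is one attempt and no reset: what is moved stays moved. The work goes in short steps, Python scripts to look and compute and a tool call to move; the robot and the scene stay as the last step left them, time stands still between calls to the robot, and variables do not carry over. Pictures are saved under pics/ and viewed, at most 10 in all, crops included, and the job is handed in when it is done.

Besides the shell and the picture viewer there is one more tool, called as a command line: name --argument value ..., lists and objects as JSON in quotes. jog_arm: Moves the arm, as the interface text tells. Shifts and turns lie within -1 to 1; 1 stands for 0.25 m of shift or 180 degrees of turn. Its arguments: {"type":"object","properties":{"increments":{"type":"array"},"force":{"type":"number"}},"required":["increments"]}

```bash
mkdir -p pics; cat > h.py <<'E'
import numpy as np, cv2
from scipy.spatial.transform import Rotation as R
from workcell import env, cams, ticket, spotter
def rot(a):
    a=np.array(a,float)
    return a if a.shape==(3,3) else R.from_quat(a,scalar_first=True).as_matrix()
def cam(name):
    s=env.get_state(); c=cams.read_camera(name)
    if name=="wrist":
        T=np.eye(4);T[:3,:3]=rot(s["orientation"]);T[:3,3]=s["tcp_pos"];T=T@np.array(c["mount"])
        c["P"],c["Rm"]=T[:3,3],T[:3,:3]
    else: c["P"],c["Rm"]=np.array(c["xyz"]),rot(c["attitude"])
    return c
def ray(c,uv):
    d=c["Rm"]@np.array([(uv[0]-c["cx"])/c["fx"],(uv[1]-c["cy"])/c["fy"],1]); return c["P"],d/np.linalg.norm(d)
def atz(c,uv,z):
    p,d=ray(c,uv); return p+d*(z-p[2])/d[2]
def proj(c,X):
    q=c["Rm"].T@(np.array(X)-c["P"]); return np.array([c["fx"]*q[0]/q[2]+c["cx"],c["fy"]*q[1]/q[2]+c["cy"]])
def tri(rs):
    A=0;b=0
    for p,d in rs:
        M=np.eye(3)-np.outer(d,d);A=A+M;b=b+M@p
    return np.linalg.solve(A,b)
E
python3 - <<'E'
from h import *
s=env.get_state(); print(s)
ims=[]
for n in ["scene","top","wrist"]:
    c=cam(n); print(n,c["P"].round(3),c["Rm"].round(2).tolist(),c["fx"],c.get("attitude"))
    for t in ["open_cell","pinned_cell","nut_center"]:
        for r in spotter.landmark_of(t,n)[:3]: print(t,np.round(r["uv"],1),round(r["conf"],2),atz(c,r["uv"],0.075 if t=="nut_center" else 0).round(3))
    ims.append(c["pixels"][:,:,::-1])
cv2.imwrite("pics/a.png",cv2.resize(np.vstack([np.hstack(ims[:2]),np.hstack([ims[2],0*ims[2]])]),(800,600)))
E
```

```text
{'clock': 0.0, 'joint_pos': array([1.11636976e+00, 3.13977964e-01, 4.49877783e-02, 1.30358963e+00,
       6.15912046e-07, 1.43122079e+00]), 'qvel': array([-1.01128283e-03, -2.72852452e-04, -4.42396514e-04, -4.80217491e-05,
        2.77989230e-04,  2.21500167e-04]), 'tau': array([ 1.45755250e-03, -4.80623102e+01,  2.98534244e+01,  1.90501084e-02,
       -1.17080031e-04,  8.57524356e-06]), 'tcp_pos': array([0.17783607, 0.54628031, 0.23042523]), 'orientation': array([-2.61267003e-04,  1.56776020e-01,  9.87633780e-01, -8.52612561e-04]), 'wrist_force': array([-0.64340754,  0.51915882,  0.42136785]), 'ft_torque': array([-0.07647436,  0.02838661,  0.01527157]), 'grip_force': 0.0, 'finger_gap': 0.08569624071043329}
scene [ 0.08  -0.527  0.706] [[0.65, -0.58, 0.49], [-0.76, -0.49, 0.42], [-0.01, -0.65, -0.76]] 538.2685114822935 [-0.31472938  0.85161648 -0.39444385  0.14180563]
open_cell [315.7 285.2] 0.63 [ 0.472 -0.269 -0.   ]
pinned_cell [242.5 200. ] 0.9 [ 0.531 -0.059  0.   ]
nut_center [315.  253.6] 0.65 [ 0.473 -0.262  0.075]
nut_center [315.  283.3] 0.32 [ 0.432 -0.294  0.075]
top [ 0.345 -0.143  0.928] [[-0.19, -0.96, 0.2], [-0.98, 0.19, -0.04], [-0.0, -0.2, -0.98]] 465.04384971025996 [ 0.06507252 -0.63280819  0.76770382 -0.07713759]
open_cell [323.9 227.4] 0.67 [ 0.469 -0.261  0.   ]
open_cell [218.  219.1] 0.56 [ 0.526 -0.054  0.   ]
pinned_cell [221.1 218.3] 0.56 [ 0.527 -0.06   0.   ]
nut_center [329.5 215.4] 0.94 [ 0.479 -0.266  0.075]
wrist [0.105 0.568 0.373] [[0.31, 0.91, 0.28], [0.95, -0.3, -0.09], [0.0, 0.29, -0.96]] 302.69918979562095 None
```

View pics/a.png

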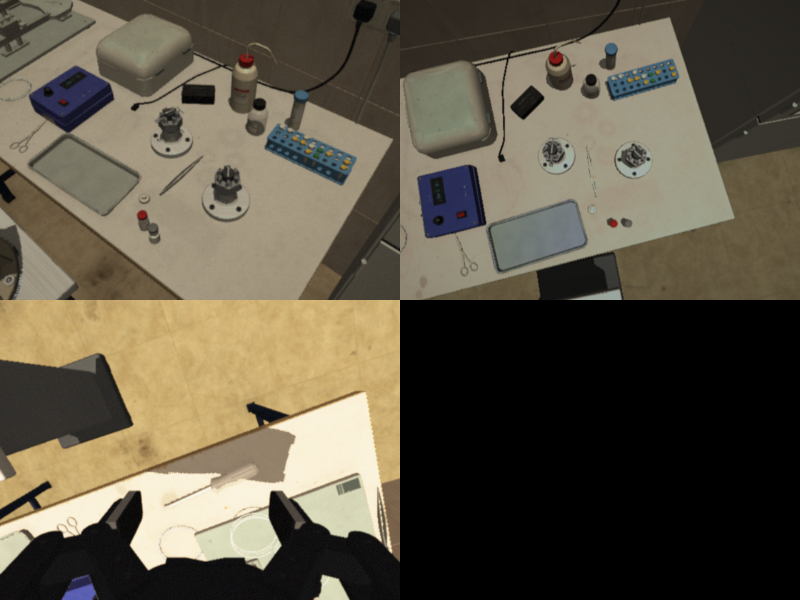

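The two cells are in view: the open one near scene (315,285) / top (324,227), the pinned one near scene (242,200) / top (221,218). I'll zoom in on both cells.

```bash
python3 - <<'E'
from h import *
row=[]
C={n:cam(n) for n in ["scene","top"]}
for n,c in C.items():
    for X in [(0.472,-0.265,.08),(.527,-.06,.08)]:
        u,v=proj(c,X).astype(int); row.append(cv2.resize(c["pixels"][v-37:v+37,u-50:u+50,::-1],(400,296),interpolation=cv2.INTER_CUBIC))
cv2.imwrite("pics/b.png",np.vstack([np.hstack(row[:2]),np.hstack(row[2:])]))
print(tri([ray(C["scene"],[315,253.6]),ray(C["top"],[329.5,215.4])]), tri([ray(C["scene"],[315.7,285.2]),ray(C["top"],[323.9,227.4])]))
E
```

```text
[ 0.47614786 -0.26377631  0.0749974 ] [ 0.47273162 -0.26397831 -0.00738237]
```

View pics/b.png

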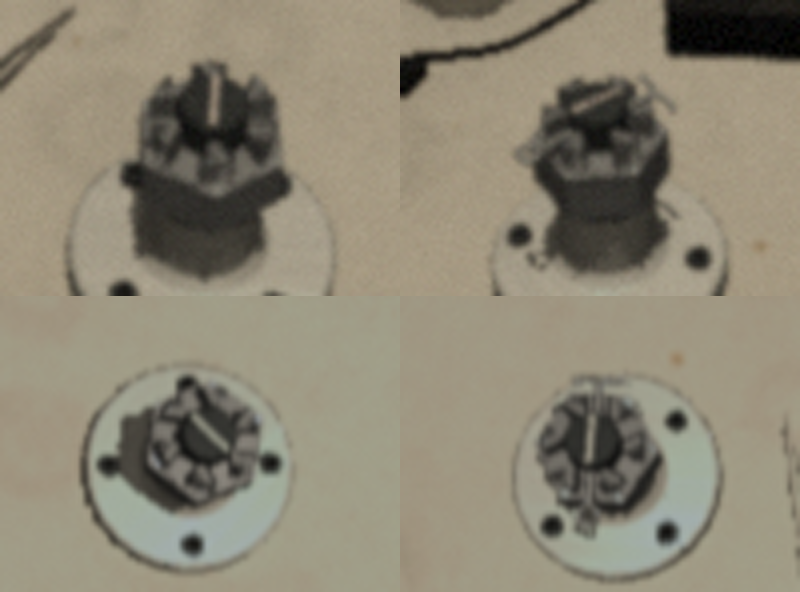

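Triangulated nut: (0.476, -0.264, 0.075), which matches the stated height. It has no pin, and the white line points at roughly 37° in the world frame. The other cell clearly has a pin. Moving above the open cell.

jog_arm --increments '[[[-0.154,-0.121,-0.008,0,0,0,0],[-0.154,-0.121,-0.008,0,0,0,0],[-0.154,-0.121,-0.008,0,0,0,0],[-0.154,-0.121,-0.008,0,0,0,0],[-0.154,-0.121,-0.008,0,0,0,0],[-0.154,-0.121,-0.008,0,0,0,0],[-0.154,-0.121,-0.008,0,0,0,0],[-0.154,-0.121,-0.008,0,0,0,0],[-0.154,-0.121,-0.008,0,0,0,0],[-0.154,-0.121,-0.008,0,0,0,0],[-0.066,-0.167,0,0,0,0,0],[-0.066,-0.167,0,0,0,0,0],[-0.066,-0.167,0,0,0,0,0],[-0.066,-0.167,0,0,0,0,0],[-0.066,-0.167,0,0,0,0,0],[-0.066,-0.167,0,0,0,0,0],[-0.066,-0.167,0,0,0,0,0],[-0.066,-0.167,0,0,0,0,0],[-0.066,-0.167,0,0,0,0,0],[0,0,0,0,0,0,0]]]' --force 80

```text
clock: 2.7
tcp_pos: [0.4755, -0.2686, 0.2506]
orientation: [0.0, 0.16, 0.987, -0.001]
wrist_force: [1.4, 1.2, -0.2]
finger_gap: 0.0854
grip_force: 0.0
```

```bash
cat > look.py <<'E'
from h import *
import sys
s=env.get_state(); M=rot(s["orientation"]); print(s["clock"],s["tcp_pos"].round(4),"y yaw",np.degrees(np.arctan2(M[1,1],M[0,1])).round(2),"q",s["joint_pos"].round(2),"gap",s["finger_gap"].round(4),"w",s["wrist_force"].round(1))
c=cam("wrist")
for t in ["open_cell","nut_center"]:
    for r in spotter.landmark_of(t,"wrist")[:2]: print(t,np.round(r["uv"],1),round(r["conf"],2),atz(c,r["uv"],0.075 if t=="nut_center" else 0).round(4))
# world-aligned rectified view at stud-end height 0.106 (left) and castle top 0.100 (right), centred on guess; up=+x world? u=+x, v=-y
C=np.array(eval(sys.argv[2])); out=[]
for z in (0.106,0.100):
    h=0.04; w=[(-h,h),(h,h),(h,-h),(-h,-h)]
    src=np.float32([proj(c,[C[0]+a,C[1]+b,z]) for a,b in w]); dst=np.float32([[0,0],[400,0],[400,400],[0,400]])
    out.append(cv2.warpPerspective(c["pixels"][:,:,::-1],cv2.getPerspectiveTransform(src,dst),(400,400),flags=cv2.INTER_CUBIC))
cv2.imwrite(sys.argv[1],np.hstack(out)); np.save("last.npy",c["pixels"])
E
python3 look.py pics/c.png "(0.476,-0.264)"
```

```text
Traceback (most recent call last):
  File "look.py", line 3, in <module>
    s=env.get_state(); M=rot(s["orientation"]); print(s["clock"],s["tcp_pos"].round(4),"y yaw",np.degrees(np.arctan2(M[1,1],M[0,1])).round(2),"q",s["joint_pos"].round(2),"gap",s["finger_gap"].round(4),"w",s["wrist_force"].round(1))
                                                                                                                                                                                ^^^^^^^^^^^^^^^^^^^^^
AttributeError: 'float' object has no attribute 'round'
```

```bash
sed -i 's/s\["finger_gap"\].round(4)/round(s["finger_gap"],4)/' look.py; python3 look.py pics/c.png "(0.476,-0.264)"
```

```text
2.7 [ 0.4755 -0.2686  0.2506] y yaw 71.63 q [-0.66  0.25  0.01  1.33 -0.   -0.34] gap 0.0854 w [ 1.4  1.2 -0.2]
open_cell [288.2 181.9] 0.89 [ 0.4759 -0.2702  0.    ]
nut_center [289.5 191.9] 0.95 [ 0.4727 -0.2678  0.075 ]
```

View pics/c.png

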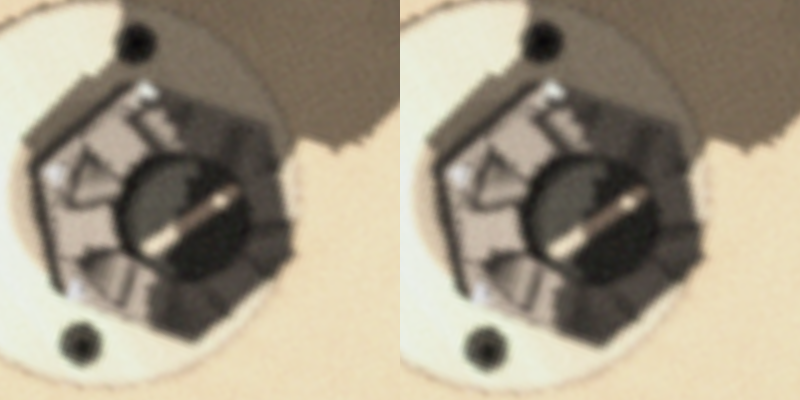

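The view shows the stud end at about (190,218) in the left panel. The white line runs (143,250)→(237,190), so 32.5°. The hexagon corners give flat normals at about 69.6°, so about 37° of tightening remains (nut at 0.40 rad, inside the given range). Descending with the fingers square to the flat, then gripping.

jog_arm --increments '[[[0.01,0.003,0.1,0,0,0.011,0],[0,0,0.15,0,0,0,0],[0,0,0.15,0,0,0,0],[0,0,0.15,0,0,0,0],[0,0,0.12,0,0,0,0],[0,0,0.07,0,0,0,0],[0,0,0.03,0,0,0,0],[0,0,0,0,0,0,0],[0,0,0,0,0,0,255],[0,0,0,0,0,0,255],[0,0,0,0,0,0,255],[0,0,0,0,0,0,255],[0,0,0,0,0,0,255],[0,0,0,0,0,0,255],[0,0,0,0,0,0,255],[0,0,0,0,0,0,255]]]' --force 70

```text
clock: 4.45
tcp_pos: [0.4733, -0.2653, 0.0614]
orientation: [0.001, 0.175, 0.985, -0.004]
wrist_force: [-6.4, -5.4, 7.2]
finger_gap: 0.049
grip_force: 72.0
```

```bash
python3 look.py pics/d.png "(0.4735,-0.267)"; python3 -c "
from h import *
s=env.get_state();print(s['ft_torque'],s['grip_force'])"
```

```text
4.45 [ 0.4733 -0.2653  0.0614] y yaw 69.9 q [-0.66  0.36 -0.33  0.88 -0.01 -0.31] gap 0.049 w [-6.4 -5.4  7.2]
open_cell [288.7 235.7] 0.96 [ 0.4758 -0.268   0.    ]
open_cell [285.  289.6] 0.52 [ 0.5161 -0.2857  0.    ]
[-1.46194131  1.24563228  0.20977504] 71.99712060391903
```

View pics/d.png

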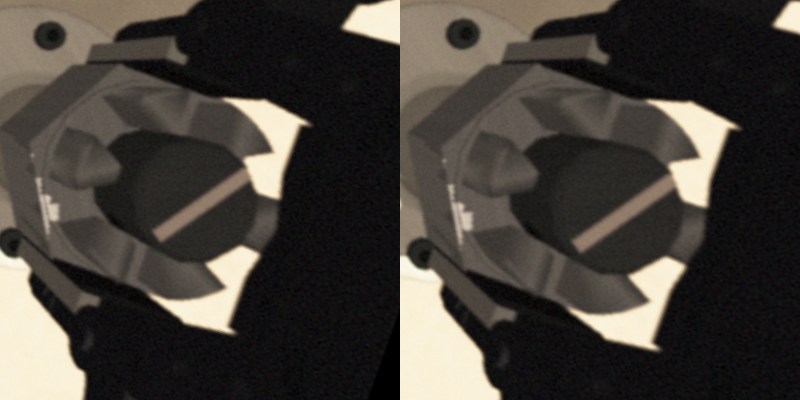

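The nut is held (gap 49 mm), with the line running (155,237)→(250,175) in the left panel. I'll fit the line's angle numerically.

```bash
python3 - <<'E'
import cv2,numpy as np
im=cv2.imread("pics/d.png")[:,:400].astype(int)
m=np.zeros((400,400),np.uint8); cv2.line(m,(155,237),(250,175),1,26); cv2.circle(m,(255,172),7,0,-1)
g=((im.sum(2)>300)&(im.sum(2)<520)&(m>0)).astype(np.uint8)
n,l,st,_=cv2.connectedComponentsWithStats(g); k=1+st[1:,4].argmax(); p=np.argwhere(l==k)[:,::-1].astype(np.float32)
vx,vy,_,_=cv2.fitLine(p,cv2.DIST_HUBER,0,.01,.01).ravel(); print(len(p),st[k],np.degrees(np.arctan2(-vy,vx)), cv2.minAreaRect(p))
E
```

```text
1393 [ 154  163  101   77 1393] 34.764423 ((206.78463745117188, 207.27606201171875), (25.430335998535156, 114.17721557617188), 53.35435485839844)
```

jog_arm --increments '[[[0.002,-0.004,0,0,0,0.01,255],[0,0,0,0,0,0.02,255],[0,0,0,0,0,0.025,255],[0,0,0,0,0,0.025,255],[0,0,0,0,0,0.025,255],[0,0,0,0,0,0.025,255],[0,0,0,0,0,0.025,255],[0,0,0,0,0,0.025,255],[0,0,0,0,0,0.015,255],[0,0,0,0,0,0.006,255],[0,0,0,0,0,0,255],[0,0,0,0,0,0,255]]]'

```text
clock: 5.8
tcp_pos: [0.4743, -0.264, 0.0614]
orientation: [0.003, 0.471, 0.882, -0.001]
wrist_force: [2.9, 2.1, 7.6]
finger_gap: 0.0487
grip_force: 71.6
```

```bash
python3 look.py pics/e.png "(0.4735,-0.267)"; python3 -c "
from h import *
s=env.get_state();print(s['ft_torque'],s['grip_force'])"
```

```text
5.8 [ 0.4743 -0.264   0.0614] y yaw 33.81 q [-0.66  0.36 -0.33  0.88 -0.    0.33] gap 0.0487 w [2.9 2.1 7.6]
open_cell [286.7 236.6] 0.83 [ 0.475  -0.2701  0.    ]
nut_center [289.5 288.1] 0.71 [ 0.4744 -0.2667  0.075 ]
[-0.25253578  0.54805318 -0.10152337] 71.64426279254258
```

View pics/e.png

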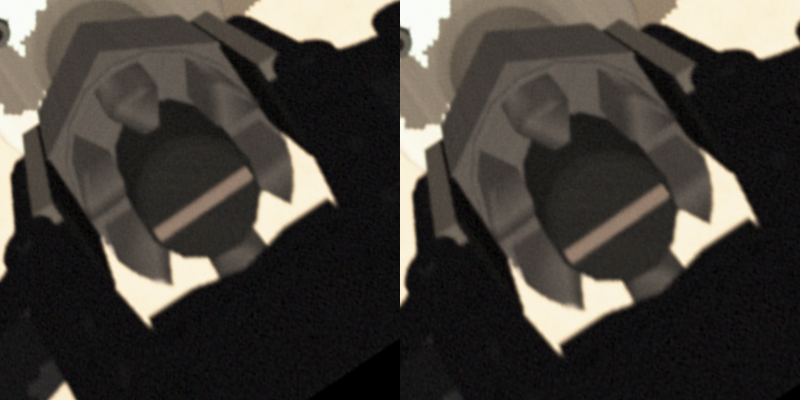

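The gripper is at 33.8° and the line reads 33.7° ((157,236)→(250,174)), so they agree. Releasing, rising and checking.

jog_arm --increments '[[[0,0,0,0,0,0,0],[0,0,0,0,0,0,0],[0,0,0,0,0,0,0],[0,0,0,0,0,0,0],[0,0,0,0,0,0,0],[0,0,0,0,0,0,0],[0,0,-0.06,0,0,0,0],[0,0,-0.12,0,0,0,0],[0,0,-0.12,0,0,0,0],[0,0,-0.1,0,0,0,0],[0,0,-0.05,0,0,0,0],[0,0,0,0,0,0,0],[0,0,0,0,0,0,0]]]'

```text
clock: 7.25
tcp_pos: [0.4721, -0.2623, 0.1703]
orientation: [-0.0, 0.471, 0.882, 0.0]
wrist_force: [-0.1, -0.2, -0.9]
finger_gap: 0.0854
grip_force: 0.0
```

```bash
python3 look.py pics/f.png "(0.4735,-0.267)"
```

```text
7.25 [ 0.4721 -0.2623  0.1703] y yaw 33.8 q [-0.66  0.27 -0.16  1.14  0.    0.32] gap 0.0854 w [-0.1 -0.2 -0.9]
open_cell [288.2 203. ] 0.75 [ 0.4759 -0.2708  0.    ]
nut_center [288.2 223.2] 0.75 [ 0.4742 -0.2687  0.075 ]
```

View pics/f.png

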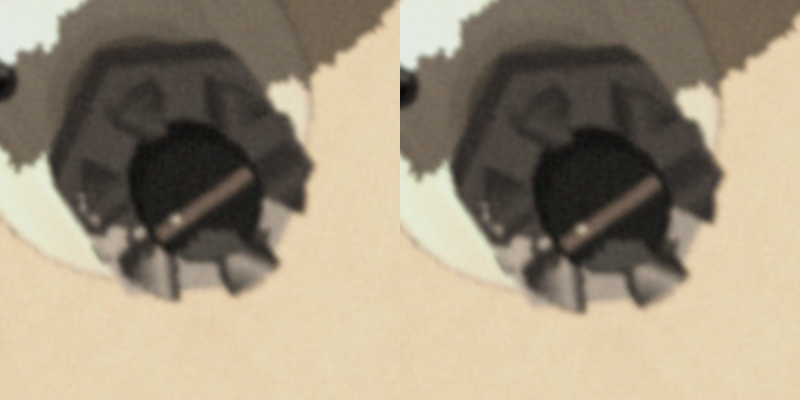

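The nut is free and looks close to lined up: the line runs (160,237)→(252,172) and passes through a slot. I'll measure both angles by fitting the known shapes to the image edges.

```bash
cat > fit.py <<'E'
from h import *
from scipy.optimize import minimize
import sys
s=env.get_state(); c=cam("wrist"); g=cv2.GaussianBlur(cv2.cvtColor(c["pixels"],cv2.COLOR_RGB2GRAY).astype(np.float32),(0,0),1.0)
gx,gy=cv2.Sobel(g,-1,1,0),cv2.Sobel(g,-1,0,1)
def pr(X):
    q=(X-c["P"])@c["Rm"]; return q[:,:2]/q[:,2:]*[c["fx"],c["fy"]]+[c["cx"],c["cy"]]
def score(segs,p,z0=0):
    th=p[2];M=np.array([[np.cos(th),-np.sin(th)],[np.sin(th),np.cos(th)]]);t=0;n=0
    for a,b,z in segs:
        k=np.linspace(0,1,25)[:,None];xy=(np.array(a)*(1-k)+np.array(b)*k)@M.T+p[:2]
        uv=pr(np.c_[xy,np.full(25,z)]).astype(np.float32); d=uv[-1]-uv[0]; d/=np.linalg.norm(d)
        S=lambda im:cv2.remap(im,uv[None,:,:],None,cv2.INTER_LINEAR)[0]
        e=np.abs(-S(gx)*d[1]+S(gy)*d[0]); t+=np.minimum(e,60).sum(); n+=25
    return t/n
line=[((-.011,s_*.0013),(.011,s_*.0013),.106) for s_ in(1,-1)]
rc=.025/np.cos(np.pi/6); cr=[(rc*np.cos(a),rc*np.sin(a)) for a in np.radians(30+60*np.arange(6))]
hexa=[(cr[i],cr[(i+1)%6],.088) for i in range(6)]
sl=[]
for a in np.radians(60*np.arange(6)):
    M=np.array([[np.cos(a),-np.sin(a)],[np.sin(a),np.cos(a)]])
    for y in(-.0055,.0055): sl.append((M@[.0135,y],M@[.0222,y],.100))
def best(segs,x0,y0,th0,w,r=.003):
    B=(0,)
    for th in np.radians(np.arange(th0-w,th0+w,.5)):
        for dx in np.arange(-r,r+1e-4,.0005):
            for dy in np.arange(-r,r+1e-4,.0005):
                v=score(segs,(x0+dx,y0+dy,th))
                if v>B[0]:B=(v,x0+dx,y0+dy,np.degrees(th))
    return np.round(B,4)
L=best(line,.475,-.268,34,8); print("line",L)
H=best(hexa,L[1],L[2],34,10,.002); print("hex",H)
S=best(sl,L[1],L[2],34,10,.0015); print("slots",S)
A=best(hexa+sl,L[1],L[2],34,10,.002); print("all",A)
sc=4; im=cv2.resize(c["pixels"][:,:,::-1],None,fx=sc,fy=sc,interpolation=cv2.INTER_CUBIC)
for segs,p,col in((line,L,(0,255,0)),(hexa+sl,A,(0,0,255))):
    th=np.radians(p[3]);M=np.array([[np.cos(th),-np.sin(th)],[np.sin(th),np.cos(th)]])
    for a,b,z in segs:
        q=pr(np.array([[*(M@a+p[1:3]),z],[*(M@b+p[1:3]),z]])); q=((q+.5)*sc).astype(int); cv2.line(im,tuple(map(int,q[0])),tuple(map(int,q[1])),col,1)
u,v=(pr(np.array([[L[1],L[2],.1]]))[0]*sc).astype(int); cv2.imwrite(sys.argv[1],im[max(v-300,0):v+300,u-400:u+400])
E
timeout 500 python3 fit.py pics/g.png
```

```text
line [59.801   0.4745 -0.268  33.5   ]
hex [54.3011  0.474  -0.2675 35.    ]
slots [44.2541  0.4745 -0.2685 33.5   ]
all [46.2845  0.4745 -0.268  33.    ]
```

View pics/g.png

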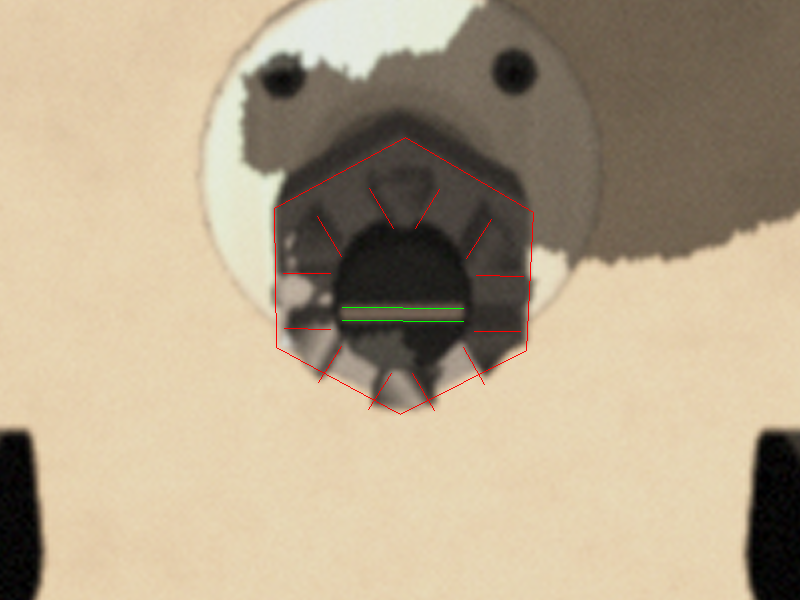

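The fits agree: line 33.5°, slots 33.5°, gripper at release 33.8°. In the picture the line lies flat at row 313, with the nut symmetric about it (side slots at columns 297 and 500). The gripper is clear, so I'm handing in.

```bash
python3 -c "
from h import *
print(ticket.hand_in())"
```

```text
the job is handed in; nothing more can be done
None
```

I tightened the open cell's castle nut about 36° clockwise to the first line-up, with slots and white line agreeing to within about 1.5° in the final image. I then released it with the gripper clear, left the pinned cell alone, and handed the job in; no verdict came back.

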